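# Slide the dive-light battery under the charger's hold-down spring and start the charge

## Robot

A 7-joint arm with a two-finger parallel gripper is mounted at the origin on the work surface. World frame = base frame: x ahead of the robot, y to its left, z up, the work surface at z = 0. Lengths are in m, angles in rad, forces in N, time in s.
With the tool pointing down it reaches from about 0.35 to 0.9 m from the base axis. Payload 7.2 kg.
Tool frame: the origin (TCP) lies on the centre line of the jaws, within the pads' length; the fingertips stand ahead of it and the grasp point (between the pads) lies 8 mm behind it (manip.tips_ahead is the y of the fingertips in the tool frame, in m); y points along the fingers, z is the direction in which the jaws open and shut, and the axes are right-handed (so a half turn about y gives the same grasp; the last joint's range is limited). The gripper opens to 85 mm and grips with 20 to 120 N. Pads are 22 mm wide; open, the fingers measure 114 mm over their backs; the gripper's body (76 mm by 85 mm) begins 54 mm behind the grasp point. The pads swing forward as they close: fully open they stand 13 mm farther back than shut.
Start: joints at [1.134, 0.411, -0.013, 1.596, 0.006, 1.134, -0.082], TCP at [0.225, -0.583, 0.242] pointing down, gripper open.
Joint ranges: [-2.95, 2.95], [-0.29, 1.99], [-1.47, 1.44], [0.14, 2.54], [-1.03, 4.17], [0.13, 1.85], [-2.86, 2.86]. Speed limits (rad/s): [2.39, 2.39, 3.01, 3.01, 3.14, 3.14, 3.14].

## Interface

Orientations are given as a unit quaternion [x, y, z, w].
In Python, from plant import manip gives the robot as it stands.
- The arm moves only by the tool servo_tool, never from a script. Its argument "commands" is a list that holds one entry, the list of rows, each a list of 7 numbers: the turn, a rotation vector about the tool's x, y, z in rad, then the shift along the tool's x, y, z in cm, then the closure in counts, from 0 (fully open) to 255 (shut). In form: [[[wx, wy, wz, dx, dy, dz, hand], ...]]. A call has 1 to 20 rows; each row is the pose to reach, as a shift and turn from the pose measured when the call began, along the tool's axes at that moment; what a row does not reach only later rows make up. A row lasts 1/8 s, in which the tool goes at most 62.5 mm and 10.7 degrees, less where a joint would pass 70% of its speed; a pose out of reach is approached as far as the arm can. A call with a gripper value outside its range is refused whole. The fingers move at their own pace and stop on an object; "squeeze" is the grip in N (left out, the last holds). Time passes only in rows, so rows that repeat a pose let the fingers close. It gives the time, the measured TCP pose, the force and the opening at its end, in the units of the state.
- manip.read_state(): the state, without advancing time (a new reading comes with each control period).
- manip.grab_frame(name): name is "scene" or "top" or "wrist"; returns a dict with "image" (400x640x3 uint8, red, green, blue), "fx", "fy", "cx", "cy" (pixels), "R" (3x3) and "t" (3): a world point X has camera coordinates R X + t; the wrist camera has in their place "T_tool_cam" (4x4, takes a point from camera to tool coordinates, whose origin is the TCP and whose axes are the tool frame's). Camera axes: x right, y down, z forward; pixel columns grow to the right and rows downward; lengths in m; the calibration is good to about 2 mm. A picture is of the moment at which its call begins: read the wrist's pose just before it. There is no depth.
- manip.hand_in(): hands the job in, once; it reports no verdict.
The state is a dict: "time_s": time; "joint_positions": joint angles; "joint_vel": joint speeds; "joint_efforts": joint torques, N m; "tool_pos": TCP position; "tcp_rot": TCP orientation; "force": force on the tool from outside, world axes, zero at the start; "wrist_torque": the same for the moment, N m; "width": opening from 0.0 (shut) to 1.0 (fully open).
Only numpy, scipy, OpenCV 4.12 (cv2) and the standard library are available. Lean on these libraries where they do the work, as an engineer would, in place of code of your own. Each camera call takes 0.05 s, during which the arm holds its last target.

## Task

Put the orange dive-light battery that is lying in the charger on charge, using only the fingertips: press the battery down hard onto its sprung plate and, keeping it pressed, slide it under the steel hold-down spring until it is fully home against the end block, then press the green start button all the way in and let go. Do not lift the battery, and leave the other things on the counter where they are.

Things in the scene. Friction and masses are not known exactly. Their poses are not given: they have to be found in the camera images.
- charger: Dark charger fixed to the counter, 220 x 86 mm, end block 40 mm tall. Origin: on the counter, on the centre line, below the centre of the fully home battery. +x: the way the battery slides in; z up. The bay is a channel open at -x and above; side rails' inner faces at y = +-31.5 mm, tops 30 mm high. End block's flat stop face at x = 48 mm, its far end at 110 mm.
- spring_nose (a point): Where the nose of the stainless leaf spring rests. Leaf: 34 mm wide, screwed on the end block (top 49 mm high), sloping back and down over the bay; lowest line 12 mm past the nose (charger x = 26 mm), 33.5 mm above the counter; upturned nose edge 36.5 to 39 mm high. It blocks a raised battery; one pushed down 5 mm or more passes under, lifts it 1.5 mm, drags, and is kept down (8 N).
- battery: Orange battery, 96 (x) x 60 (y) x 24 mm, 0.2 kg, slick shell. Origin: centre of its underside; +x to its contact end, as the charger's +x. It lies in the bay (1.5 mm play either side) short of the spring. Fully home: charger x = 0. Underside 18 mm above the counter as it lies, 11 mm when fully pressed or home; flat top then at 42 or 35 mm.
- battery_rib (a point): Middle of the rear face, at its foot, of the black thumb rib across the battery's flat top (battery x = 0, 24 mm above its underside). The rib is 4 mm high, 44 mm wide, 6 mm thick towards +x. On the flat top behind it (48 mm long to the rear edge) a finger presses down and, bearing forward on the rib, pushes the battery along.
- sprung_plate (a joint): Travel (m) of the sprung metal plate in the bay's floor that carries the battery: 0 = raised, 0.007 = battery pressed down onto the fixed runners either side of the plate. It pushes up with 5 N when raised and 8 N when down, and rises again when let go.
- start_button_top (a point): Centre of the top of the round green start button, 20 mm across, in a grey housing on top of the end block (charger x = 92 mm, on the centre line). It is pressed straight down.
- start_button (a joint): Travel (m) of the start button: 0 = out, 0.005 = fully in (5 N). It springs back when let go.
- dry_case: Bystander: round grey dry case with dark twist cap, standing, 96 mm across, 87 mm tall, origin at the centre of its foot. Leave it alone.
- whistle: Bystander: blue plastic whistle lying on the counter, about 50 x 20 x 20 mm, origin under its round chamber. Leave it alone.
- mask: Bystander: pink diving mask lying lens up, 96 x 166 x 60 mm, origin at the centre of its underside. Leave it alone.
- travel_cup: Bystander: stainless travel cup, standing, 80 mm across, 115 mm tall, origin at the centre of its foot. Leave it alone.
- dive_light: Bystander: yellow dive light standing on its head, 59 mm across, 152 mm tall, origin at the centre of its foot. Leave it alone.

How it is judged:
On the way, in this order (a step that is already met when the one before it is completed fails the run):
1. the fingers press the battery down on its sprung plate (value of joint sprung_plate above 0.004 m and contact force between the fingers and battery above 2 N), for 0.1 s.
2. the battery is fully home under the spring, against the end block (x of battery in the frame of charger above -0.003 m and z of battery in the frame of charger below 0.0135 m), for 0.2 s.
3. the start button is pressed all the way in (value of joint start_button above 0.004 m), for 0.05 s.
At the end, for the whole second after the job is handed in: The battery lies at rest fully home in the charger: within 3 mm of the end block, its underside no more than 13.5 mm above the counter (held down by the spring), level within 0.04 rad; the start button was pressed after that and has come out again (all of step 2 and angle between battery's own z axis and vertical below 0.04 rad and linear speed of battery below 0.01 m/s and value of joint start_button below 0.002 m); the robot touches nothing.
It fails at once if the battery is lifted (12 mm above its resting height) (z of battery in the frame of charger above 0.03 m).
It fails at once if a bystander (mask, whistle, cup, dry case, dive light) is moved more than 20 mm (distance of any of mask, whistle, travel_cup, dry_case, dive_light from where it was at the start of the episode above 0.02 m).
It also fails if it takes over 42 s, if anything falls off the work surface, if the arm or the gripper's body presses on something with over 40 N, if the wrist force passes 120 N, or if a joint passes its speed limit or range.

## Working session

There is one attempt and no reset: what is moved stays moved. The work goes in short steps, Python scripts to look and compute and a tool call to move; the robot and the scene stay as the last step left them, time stands still between calls to the robot, and variables do not carry over. Pictures are saved under pics/ and viewed, and the job is handed in when it is done.

Besides the shell and the picture viewer there is one more tool, called after "Emit:" as name(argument=value, ...) on one line, values as JSON. servo_tool: Moves the arm, as the interface text tells. Its arguments: {"type":"object","properties":{"commands":{"type":"array"},"squeeze":{"type":"number"}},"required":["commands"]}

```bash
mkdir -p pics; ls; python3 - <<'E'
from plant import manip
import cv2
s=manip.read_state();print(s, manip.tips_ahead)
for n in ("scene","top","wrist"):
    f=manip.grab_frame(n);cv2.imwrite(f"pics/{n}0.png",f["image"][:,:,::-1])
    print(n,{k:v for k,v in f.items() if k!="image"})
E
```

```text
pics
{'time_s': 0.0, 'joint_positions': array([ 1.1337849 ,  0.41187807, -0.01270343,  1.59704331,  0.00560459,
        1.13432025, -0.08221632]), 'joint_vel': array([ 6.94015358e-04, -2.07055405e-05, -3.67805605e-04,  8.02262726e-05,
        2.07291687e-03, -1.07936481e-03,  1.18963545e-03]), 'joint_efforts': array([ 4.93679772e-05, -6.00611758e+01,  6.82162251e-01, -2.99405569e+01,
        1.38019063e-02,  1.07297947e-02, -3.01311893e-06]), 'tool_pos': array([ 0.2250984 , -0.58253892,  0.24146702]), 'tcp_rot': array([-0.12980437,  0.69566887, -0.6945665 ,  0.12951073]), 'force': array([0.28012181, 0.61998125, 0.128328  ]), 'wrist_torque': array([-0.0071213 ,  0.04075544,  0.00893653]), 'width': 0.9991895745165158} 0.011
scene {'fx': 400.1205034748116, 'fy': 400.1205034748116, 'cx': 319.5532434306455, 'cy': 196.8449464284892, 'R': array([[ 0.06496102,  0.99788128,  0.00360653],
       [ 0.74703752, -0.04623453, -0.66317216],
       [-0.66160034,  0.04577456, -0.7484582 ]]), 't': array([-0.04809471, -0.37321614,  1.75090326])}
top {'fx': 429.6049835394614, 'fy': 429.6049835394614, 'cx': 315.55810202115043, 'cy': 196.5831764932333, 'R': array([[-0.05465258, -0.99849281, -0.00502113],
       [-0.97482143,  0.05444433, -0.21623828],
       [ 0.21618574, -0.00692327, -0.97632771]]), 't': array([0.04699579, 0.56472846, 1.05502707])}
wrist {'fx': 293.7628053405173, 'fy': 293.7628053405173, 'cx': 310.41946468042005, 'cy': 202.63369669165343, 'T_tool_cam': array([[ 4.23476934e-04,  9.53482658e-01,  3.01447575e-01,
        -7.63216342e-02],
       [-1.25185883e-03, -3.01446861e-01,  9.53482157e-01,
        -1.31163525e-01],
       [ 9.99999127e-01, -7.81147509e-04,  1.06596989e-03,
         1.76452828e-03],
       [ 0.00000000e+00,  0.00000000e+00,  0.00000000e+00,
         1.00000000e+00]])}
```

View pics/top0.png

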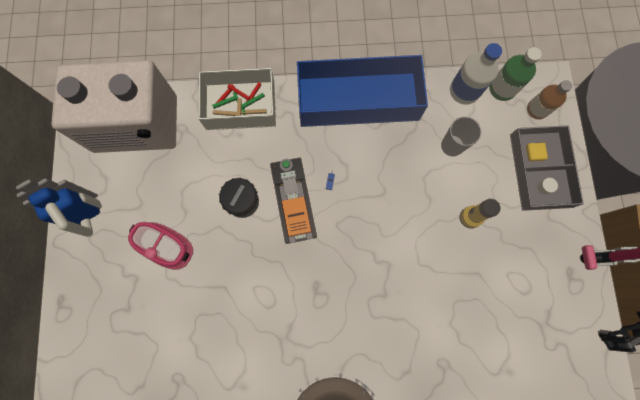

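View pics/scene0.png

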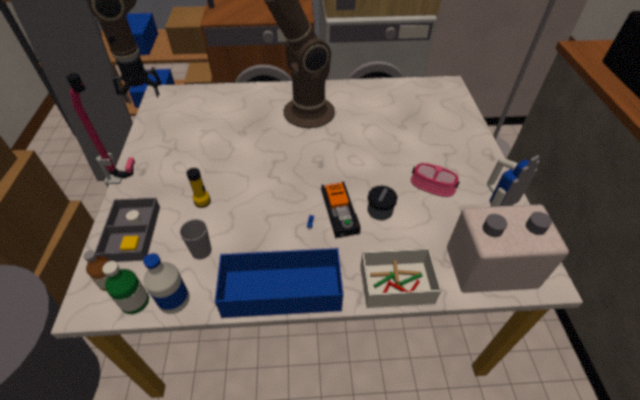

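```bash
python3 - <<'E'
import cv2
a=cv2.imread("pics/top0.png");cv2.imwrite("pics/top0c.png",cv2.resize(a[60:260,120:380],None,fx=3,fy=3,interpolation=cv2.INTER_CUBIC))
E
python3 - <<'E'
import cv2
a=cv2.imread("pics/top0.png");cv2.imwrite("pics/top0d.png",cv2.resize(a[150:250,250:350],None,fx=6,fy=6,interpolation=cv2.INTER_CUBIC))
E
```

```text
(no output)
```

View pics/top0d.png

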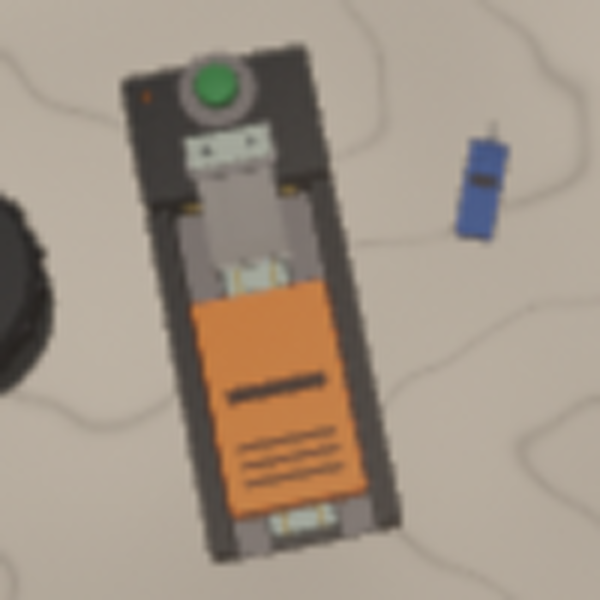

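The top view shows the charger with the button at its far end (crop 217,84), the battery short of the spring and the rib at crop (229,402)–(327,383). Next I fit the pose.

```bash
cat > h.py <<'E'
import numpy as np
from scipy.optimize import least_squares
from scipy.spatial.transform import Rotation as Ro
def proj(f,X):
    c=X@f["R"].T+f["t"];return np.c_[f["fx"]*c[:,0]/c[:,2]+f["cx"],f["fy"]*c[:,1]/c[:,2]+f["cy"]]
def wcam(f,s):
    T=np.eye(4);T[:3,:3]=Ro.from_quat(s["tcp_rot"]).as_matrix();T[:3,3]=s["tool_pos"]
    M=np.linalg.inv(T@f["T_tool_cam"]);f=dict(f);f["R"]=M[:3,:3];f["t"]=M[:3,3];return f
def model(p,L):
    c,s=np.cos(p[2]),np.sin(p[2]);out=[]
    for x,y,z,b in L:
        x=x+b*p[3];out.append([p[0]+c*x-s*y,p[1]+s*x+c*y,z])
    return np.array(out)
def fit(f,L,px,p0):
    r=least_squares(lambda p:(proj(f,model(p,L))-px).ravel(),p0,loss="soft_l1")
    return r.x,(proj(f,model(r.x,L))-px)
E
cat > a.py <<'E'
from plant import manip
from h import *
f=manip.grab_frame("top")
# (x,y,z,isbattery)
L=[(.110,.043,.040,0),(.110,-.043,.040,0),(-.110,-.043,.03,0),
(.048,.017*0+.03,.042,1),(.048,-.03,.042,1),(-.048,.03,.042,1),(-.048,-.03,.042,1),(0,.022,.044,1),(0,-.022,.044,1)]
px=np.array([(123,78),(304,46),(400,520),(192,303),(327,282),(230,516),(367,489),(229,402),(327,381)],float)
px=(px+.5)/6-.5+[250,150]
p,e=fit(f,L,px,[.6,0,0,-.05]);print(p,np.round(e,1))
P=model(p,[(0,0,0,0),(0,0,.042,1),(.092,0,.05,0)]);print(P)
s=manip.read_state();R=Ro.from_quat(s["tcp_rot"]).as_matrix();print(R)
E
python3 a.py
```

```text
[ 0.56910564  0.07625727  0.13963363 -0.04638699] [[-0.4  0. ]
 [ 0.7 -0.6]
 [ 0.5  0.3]
 [-0.1 -0. ]
 [-0.4 -0.8]
 [ 0.  -0.1]
 [-0.1 -0. ]
 [-0.1  0.3]
 [ 0.1  0.6]]
[[0.56910564 0.07625727 0.        ]
 [0.52317014 0.06980111 0.042     ]
 [0.66021021 0.08906186 0.05      ]]
[[-9.32773380e-01 -4.23986314e-04  3.60463094e-01]
 [-3.60463338e-01  9.21092990e-04 -9.32772927e-01]
 [ 6.34629263e-05 -9.99999486e-01 -1.01200254e-03]]
```

Emit:
servo_tool(commands=[[[0, 0.06, 0, -12, 0, -12, 0], [0, 0.12, 0, -25, 1, -25, 100], [0, 0.229, 0, -37, 3, -37, 255], [0, 0.229, 0, -50, 4, -50.4, 255], [0, 0.229, 0, -50, 4, -50.4, 255], [0, 0.229, 0, -50, 4, -50.4, 255], [0, 0.229, 0, -50, 4, -50.4, 255], [0, 0.229, 0, -50, 4, -50.4, 255], [0, 0.229, 0, -50, 4, -50.4, 255], [0, 0.229, 0, -50, 4, -50.4, 255], [0, 0.229, 0, -50, 4, -50.4, 255], [0, 0.229, 0, -50, 4, -50.4, 255], [0, 0.229, 0, -50, 4, -50.4, 255], [0, 0.229, 0, -50, 4, -50.4, 255], [0, 0.229, 0, -50, 4, -50.4, 255], [0, 0.229, 0, -50, 4, -50.4, 255], [0, 0.229, 0, -50, 4, -50.4, 255]]])

```text
time_s: 2.33
tool_pos: [0.5098, 0.0671, 0.2024]
tcp_rot: [-0.049, 0.706, -0.705, 0.049]
force: [-0.1, 0.1, 0.1]
width: -0.001
```

```bash
python3 - <<'E'
from plant import manip
import cv2
s=manip.read_state();f=manip.grab_frame("wrist")
import pickle;pickle.dump((s,f),open("w1.pkl","wb"))
print(s["time_s"],s["tool_pos"],s["force"],s["width"],abs(s["joint_vel"]).max(),s["joint_positions"])
cv2.imwrite("pics/w1.png",f["image"][:,:,::-1])
E
```

```text
2.325 [0.50982473 0.06709575 0.20239482] [-0.09995829  0.12704424  0.10316585] -0.0013459071825512004 0.002569187187272706 [ 0.1262076   0.29817026 -0.42459316  1.88780794  0.14478217  0.98552152
 -1.79399887]
```

View pics/w1.png

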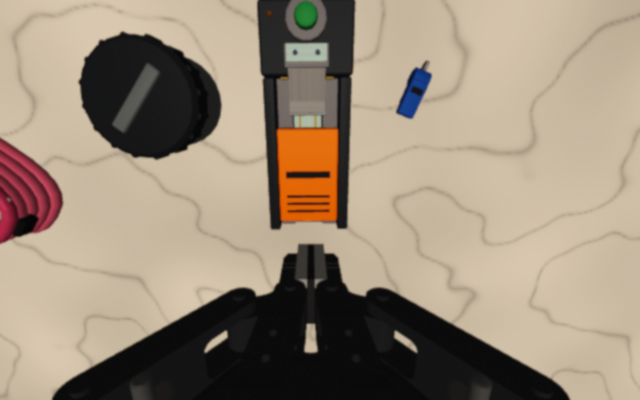

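```bash
python3 - <<'E'
import cv2
a=cv2.imread("pics/w1.png");cv2.imwrite("pics/w1c.png",cv2.resize(a[0:150,240:380],None,fx=4,fy=4,interpolation=cv2.INTER_CUBIC));cv2.imwrite("pics/w1d.png",cv2.resize(a[110:240,250:370],None,fx=4.5,fy=4.5,interpolation=cv2.INTER_CUBIC))
E
```

```text
(no output)
```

View pics/w1c.png

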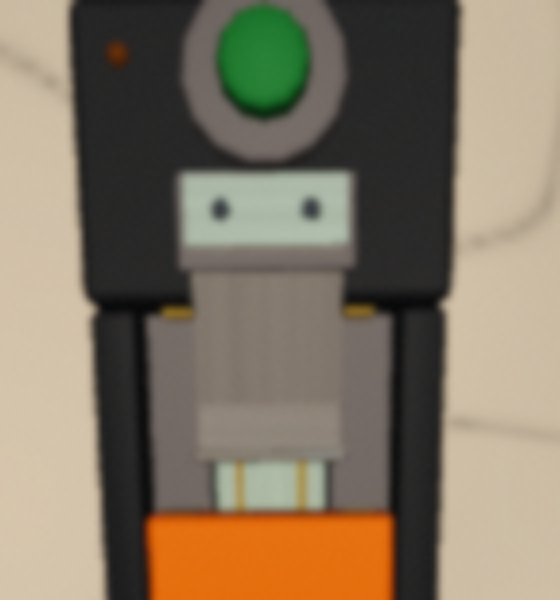

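View pics/w1d.png

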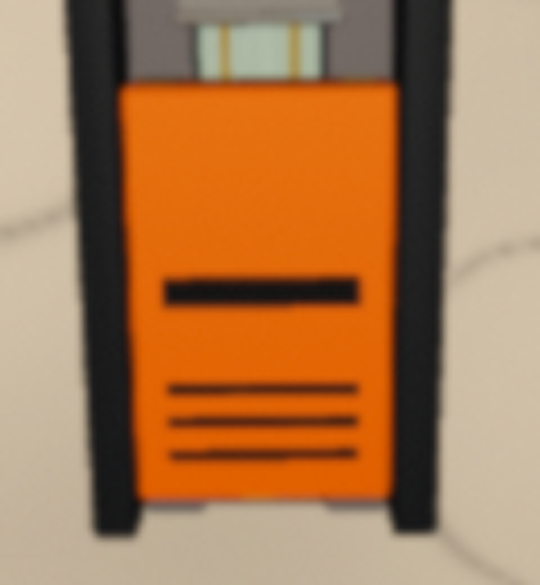

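```bash
cat > b.py <<'E'
from h import *
import pickle
s,f=pickle.load(open("w1.pkl","rb"));f=wcam(f,s)
L=[(.048,.03,.042,1),(.048,-.03,.042,1),(-.048,.03,.042,1),(-.048,-.03,.042,1),(0,.022,.046,1),(0,-.022,.046,1),(-.11,.043,.03,0),(-.11,-.043,.03,0),(.048,.043,.04,0),(.048,-.043,.04,0)]
d=np.array([(121,85),(398,85),(139,500),(393,500),(164,304),(360,304),(95,535),(437,532)],float);d=(d+.5)/4.5-.5+[250,110]
c=np.array([(90,298),(450,298)],float);c=(c+.5)/4-.5+[240,0]
px=np.r_[d,c]
p,e=fit(f,L,px,[.57,.076,.14,-.046]);print(p,np.round(e,1))
b=(np.array([264,57])+.5)/4-.5+[240,0]
for z in (.045,.05,.055,.06): print(z,proj(f,model(p,[(.092,0,z,0)]))-b)
c,sn=np.cos(p[2]),np.sin(p[2])
R=Ro.from_quat(s["tcp_rot"]).as_matrix();print("yaw",np.arctan2(-R[1,0],-R[0,0]), "charger frame TCP",np.array([[c,sn],[-sn,c]])@(s["tool_pos"][:2]-p[:2]))
print(R)
E
python3 b.py
```

```text
[ 0.56954523  0.07611918  0.14569906 -0.04819177] [[-0.1 -0.4]
 [ 0.6 -0.9]
 [-0.3  0.5]
 [-0.2  0.1]
 [-0.1  0.6]
 [ 0.4  0.2]
 [-0.7  0.5]
 [ 0.5  0.6]
 [-1.8  0. ]
 [ 1.6 -0.7]]
0.045 [[0.75799215 3.62743597]]
0.05 [[0.68524206 1.84912409]]
0.055 [[0.60963517 0.00098019]]
0.06 [[ 0.53099983 -1.92119144]]
yaw 0.13886031873317603 charger frame TCP [-0.0603978  -0.00025736]
[[-9.90374387e-01 -1.47415481e-04  1.38414421e-01]
 [-1.38414494e-01  7.49939328e-04 -9.90374104e-01]
 [ 4.21940570e-05 -9.99999708e-01 -7.63125141e-04]]
```

The wrist fit agrees with the top fit to within 2 mm, and the button top is at z≈0.055. The fingertip is about 2 mm behind the rib. Now I descend.

Emit:
servo_tool(commands=[[[0, 0, 0, 0.2, 4, 0, 255], [0, 0, 0, 0.2, 8, 0, 255], [0, 0, 0, 0.2, 12, 0, 255], [0, 0, 0, 0.2, 13.5, 0, 255], [0, 0, 0, 0.2, 14.2, 0, 255], [0, 0, 0, 0.2, 14.5, 0, 255], [0, 0, 0, 0.2, 14.5, 0, 255]]])

```text
time_s: 3.25
tool_pos: [0.5085, 0.0672, 0.0582]
tcp_rot: [-0.049, 0.706, -0.705, 0.05]
force: [-0.6, -0.2, 0.6]
width: -0.001
```

```bash
cat > v.py <<'E'
from plant import manip
import cv2,sys,pickle
s=manip.read_state();f=manip.grab_frame("wrist");pickle.dump((s,f),open(sys.argv[1]+".pkl","wb"))
print(s["time_s"],s["tool_pos"],s["force"],s["wrist_torque"])
cv2.imwrite(f"pics/{sys.argv[1]}.png",f["image"][:,:,::-1])
E
python3 v.py w2
```

```text
3.25 [0.50848221 0.06719144 0.05823341] [-0.62205093 -0.20531612  0.62973534] [-0.0021642  -0.00695672  0.02417314]
```

View pics/w2.png

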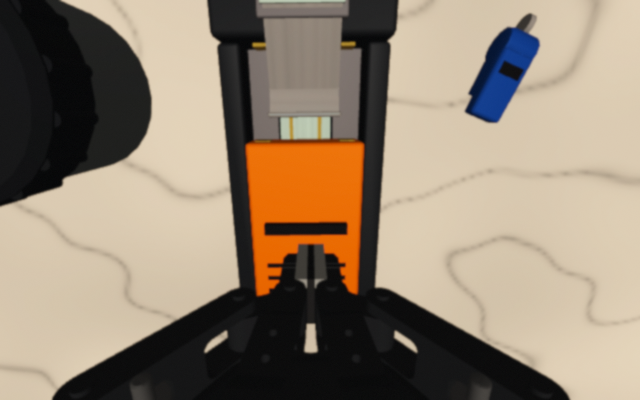

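```bash
python3 - <<'E'
import pickle,numpy as np
s,f=pickle.load(open("w2.pkl","rb"));T=f["T_tool_cam"]
for v in (245,):
    d=T[:3,:3]@np.array([(311-f["cx"])/f["fx"],(v-f["cy"])/f["fy"],1])
    for y in (-.01,0,.011): print(y,T[:3,3]+d*(y-T[1,3])/d[1])
for v in (222,234):
    d=T[:3,:3]@np.array([(311-f["cx"])/f["fx"],(v-f["cy"])/f["fy"],1])
    y=.0582-.046;print(v,T[:3,3]+d*(y-T[1,3])/d[1])
E
```

```text
-0.01 [-0.01833575 -0.01        0.00222672]
0 [-0.01351609  0.          0.00226244]
0.011 [-0.00821448  0.011       0.00230173]
222 [-0.02084395  0.0122      0.00230369]
234 [-0.01403724  0.0122      0.00230489]
```

Emit:
servo_tool(commands=[[[0, 0, 0, 0, 0.4, 0, 255], [0, 0, 0, 0, 0.8, 0, 255], [0, 0, 0, 0, 1.0, 0, 255], [0, 0, 0, 0, 1.2, 0, 255], [0, 0, 0, 0, 1.2, 0, 255]]])

```text
time_s: 3.92
tool_pos: [0.509, 0.0673, 0.0465]
tcp_rot: [-0.048, 0.706, -0.705, 0.05]
force: [1.4, -1.0, 5.9]
width: 0.0
```

Emit:
servo_tool(commands=[[[0, 0, 0, 0, 0.15, 0, 255], [0, 0, 0, 0, 0.3, 0, 255], [0, 0, 0, 0, 0.3, 0, 255]]])

```text
time_s: 4.3
tool_pos: [0.5094, 0.0673, 0.046]
tcp_rot: [0.048, -0.705, 0.705, -0.05]
force: [-8.8, -1.5, 34.4]
width: -0.0
```

```bash
python3 v.py w3
```

```text
4.3 [0.50938299 0.06732596 0.04595255] [-8.7724556  -1.54586808 34.44441868] [-0.42734814  1.95274679 -0.01098949]
```

View pics/w3.png

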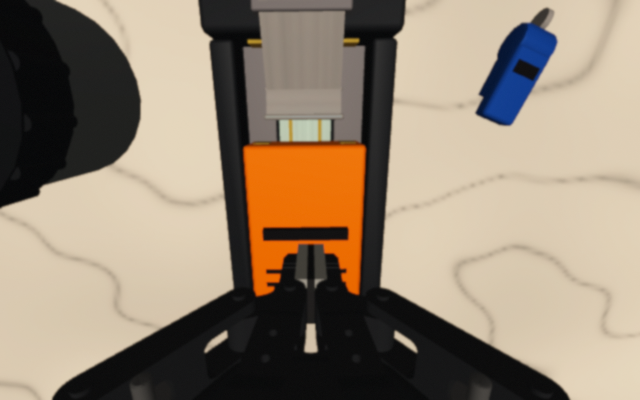

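Emit:
servo_tool(commands=[[[0, 0, 0, -0.3, 0.2, 0, 255], [0, 0, 0, -0.6, 0.2, 0, 255], [0, 0, 0, -0.9, 0.2, 0, 255], [0, 0, 0, -1.2, 0.2, 0, 255], [0, 0, 0, -1.5, 0.2, 0, 255], [0, 0, 0, -1.8, 0.2, 0, 255], [0, 0, 0, -2.0, 0.2, 0, 255]]])

```text
time_s: 5.22
tool_pos: [0.5295, 0.0704, 0.046]
tcp_rot: [0.048, -0.705, 0.706, -0.051]
force: [-8.7, -1.0, 27.3]
width: -0.0
```

```bash
python3 v.py w4
```

```text
5.225 [0.52949446 0.0704325  0.0460083 ] [-8.7406557  -0.96325884 27.28210575] [-0.28352125  1.83609172 -0.07259456]
```

View pics/w4.png

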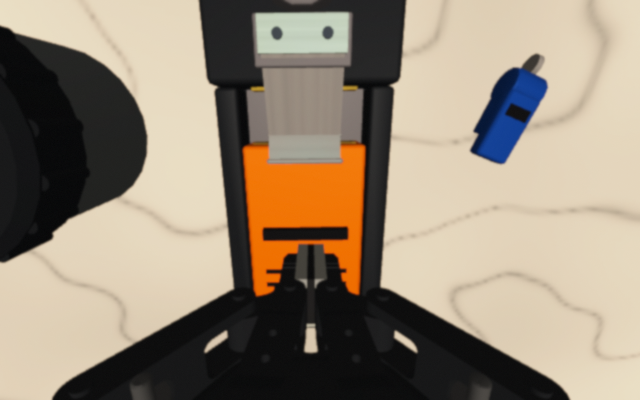

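The battery moves with the finger, and its front edge (row 145) is already under the spring nose (row 160). I keep sliding.

Emit:
servo_tool(commands=[[[0, 0, 0, -0.3, 0.2, 0, 255], [0, 0, 0, -0.6, 0.2, 0, 255], [0, 0, 0, -0.9, 0.2, 0, 255], [0, 0, 0, -1.2, 0.2, 0, 255], [0, 0, 0, -1.5, 0.2, 0, 255], [0, 0, 0, -1.8, 0.2, 0, 255], [0, 0, 0, -2.1, 0.2, 0, 255], [0, 0, 0, -2.4, 0.2, 0, 255]]])

```text
time_s: 6.28
tool_pos: [0.5511, 0.0737, 0.046]
tcp_rot: [0.049, -0.705, 0.706, -0.05]
force: [-15.1, -1.7, 32.0]
width: -0.003
```

```bash
python3 v.py w5
```

```text
6.275 [0.55113557 0.07368001 0.04596003] [-15.11386384  -1.65061074  32.03679298] [-4.68846866e-01  3.22074278e+00 -2.89931959e-03]
```

View pics/w5.png

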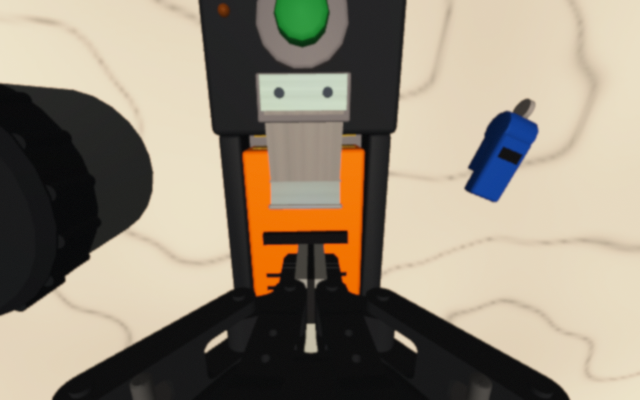

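Emit:
servo_tool(commands=[[[0, 0, 0, -0.3, 0.15, 0, 255], [0, 0, 0, -0.6, 0.15, 0, 255], [0, 0, 0, -0.8, 0.15, 0, 255], [0, 0, 0, -1.0, 0.15, 0, 255], [0, 0, 0, -1.1, 0.15, 0, 255], [0, 0, 0, -1.2, 0.15, 0, 255], [0, 0, 0, -1.2, 0.15, 0, 255]]])

```text
time_s: 7.2
tool_pos: [0.5582, 0.0749, 0.0459]
tcp_rot: [0.052, -0.704, 0.707, -0.047]
force: [-24.2, -2.8, 39.9]
width: -0.001
```

```bash
python3 v.py w6
```

```text
7.2 [0.55823981 0.07489661 0.04594125] [-24.17268923  -2.84991053  39.87431627] [-6.67202536e-01  5.21769777e+00 -4.68567930e-03]
```

View pics/w6.png

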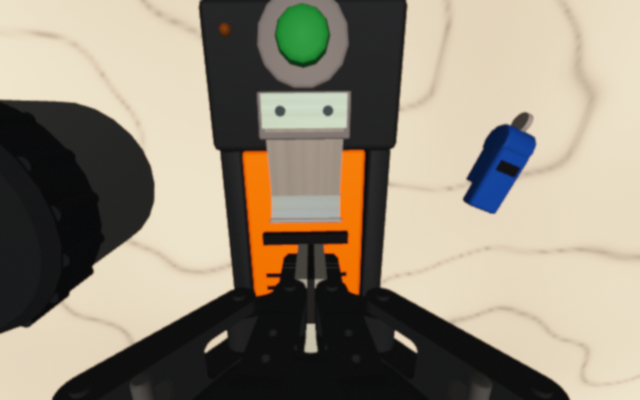

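Emit:
servo_tool(commands=[[[0, 0, 0, -0.4, 0.1, 0, 255], [0, 0, 0, -0.5, 0.08, 0, 255], [0, 0, 0, -0.6, 0.08, 0, 255], [0, 0, 0, -0.6, 0.08, 0, 255]]])

```text
time_s: 7.75
tool_pos: [0.5584, 0.075, 0.046]
tcp_rot: [0.056, -0.702, 0.708, -0.043]
force: [-22.9, -2.5, 35.0]
width: 0.005
```

```bash
python3 v.py w7; cat > m.py <<'E'
from h import *
import pickle,cv2,sys
s,f=pickle.load(open(sys.argv[1]+".pkl","rb"));g=wcam(f,s)
p=np.array([.56954,.07612,.1435,0.])
# predicted pixel rows of rib rear top edge & battery rear for various battery x
for bx in (-.008,-.005,-.003,-.001,0): 
    p[3]=bx;print(bx,np.round(proj(g,model(p,[(0,.022,.039,1),(.006,.022,.039,1)])),1).tolist())
print("block edge, nose",np.round(proj(g,model(p,[(.048,.043,.04,0),(.014,.017,.0385,0),(.048,.0315,.03,0)])),1).tolist())
im=f["image"][120:260,230:390,::-1];cv2.imwrite(f"pics/{sys.argv[1]}c.png",cv2.resize(im,None,fx=4.5,fy=4.5,interpolation=cv2.INTER_CUBIC))
E
python3 m.py w7
```

```text
7.75 [0.55838367 0.07497797 0.04597711] [-22.93125369  -2.52562495  35.01959236] [-0.726417    5.08028708  0.01429225]
-0.008 [[265.3, 257.2], [264.7, 246.9]]
-0.005 [[265.0, 252.1], [264.4, 241.6]]
-0.003 [[264.8, 248.6], [264.2, 238.1]]
-0.001 [[264.6, 245.2], [264.0, 234.5]]
0 [[264.5, 243.4], [263.9, 232.7]]
block edge, nose [[212.8, 150.1], [273.2, 217.6], [242.5, 146.9]]
```

View pics/w7c.png

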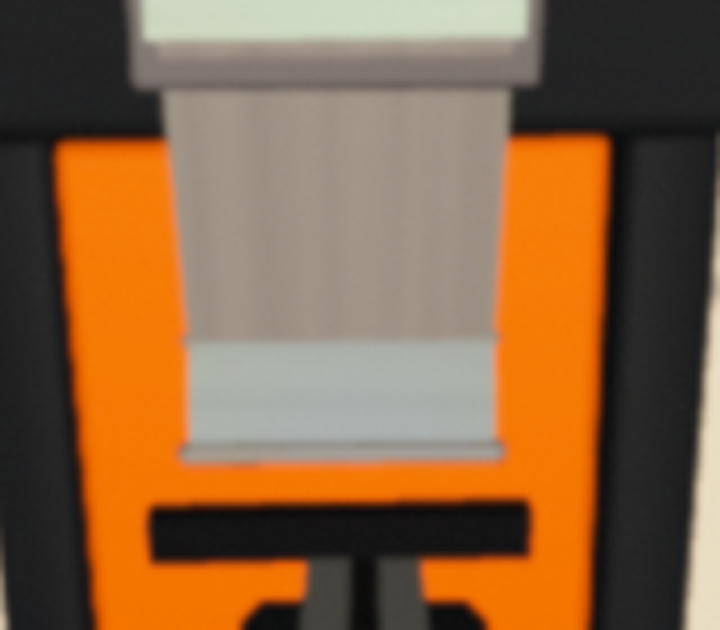

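The rib's rear edge is at row 244.0, where the model predicts 243.4 for battery x = 0. The battery is home and didn't move under 23 N. I release and lift.

Emit:
servo_tool(commands=[[[0, 0, 0, 0, 0.05, 0, 255], [0, 0, 0, 0, 0, 0, 255], [0, 0, 0, 0.1, -0.15, 0, 255], [0, 0, 0, 0.2, -0.5, 0, 255], [0, 0, 0, 0.2, -1.5, 0, 255], [0, 0, 0, 0.2, -3, 0, 255], [0, 0, 0, 0.2, -5, 0, 255], [0, 0, 0, 0.2, -5, 0, 255], [0, 0, 0, 0.2, -5, 0, 255]]])

```text
time_s: 8.93
tool_pos: [0.5573, 0.075, 0.0961]
tcp_rot: [0.056, -0.702, 0.708, -0.043]
force: [-0.1, -0.6, -0.4]
width: 0.002
```

```bash
python3 v.py w8; python3 m.py w8;  python3 - <<'E'
from h import *
import pickle
s,f=pickle.load(open("w8.pkl","rb"));R=Ro.from_quat(s["tcp_rot"]).as_matrix()
for z in (.055,):
    t=model([.56954,.07612,.1435,0],[(.092,0,z,0)])[0];print(z,t,"tool-frame delta cm",R.T@(t-s["tool_pos"])*100)
    print("pix",proj(wcam(f,s),t[None]))
print(R)
E
```

```text
8.925 [0.55725842 0.07503803 0.09609903] [-0.05601876 -0.58468886 -0.44052568] [0.02782564 0.00167456 0.01448919]
-0.008 [[275.6, 219.4], [275.3, 211.2]]
-0.005 [[275.4, 215.3], [275.1, 207.0]]
-0.003 [[275.3, 212.6], [274.9, 204.2]]
-0.001 [[275.2, 209.8], [274.8, 201.4]]
0 [[275.1, 208.4], [274.8, 200.0]]
block edge, nose [[237.7, 136.1], [281.9, 188.2], [258.9, 134.4]]
0.055 [0.66059438 0.08927674 0.055     ] tool-frame delta cm [-1.05093840e+01  3.90572775e+00  7.85632740e-03]
pix [[306.60698361  53.05683457]]
[[-0.98998895 -0.01835178  0.13994674]
 [-0.1397896  -0.00958938 -0.9901348 ]
 [ 0.01951274 -0.9997856   0.00692799]]
```

View pics/w8.png

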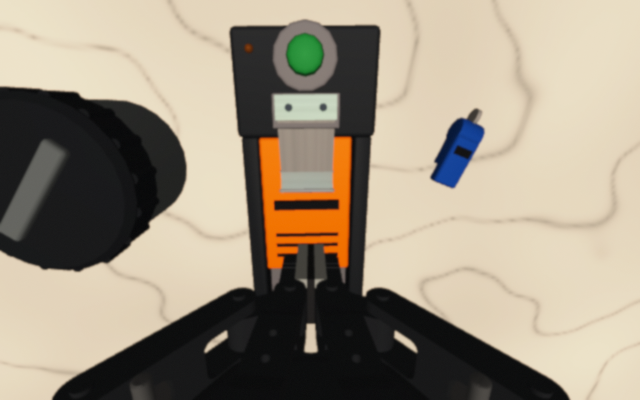

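The battery stays home with the fingers off: rib rows are 200–209, as predicted for x = 0. The button is at (305,54), as predicted. Moving over it.

Emit:
servo_tool(commands=[[[0, 0, 0, -3, 0, 0, 255], [0, 0, 0, -6, 0, 0, 255], [0, 0, 0, -9, 0, 0, 255], [0, 0, 0, -10.5, 0, 0, 255], [0, 0, 0, -10.5, 1, 0, 255], [0, 0, 0, -10.5, 2, 0, 255], [0, 0, 0, -10.5, 2.4, 0, 255], [0, 0, 0, -10.5, 2.4, 0, 255]]])

```text
time_s: 9.98
tool_pos: [0.6597, 0.0893, 0.0694]
tcp_rot: [0.057, -0.702, 0.708, -0.042]
force: [-1.3, 0.4, 3.6]
width: -0.003
```

```bash
python3 v.py w9; python3 - <<'E'
from plant import manip
import cv2
f=manip.grab_frame("scene");cv2.imwrite("pics/s9.png",cv2.resize(f["image"][140:260,280:420,::-1],None,fx=5,fy=5,interpolation=cv2.INTER_CUBIC))
E
```

```text
9.975 [0.65974561 0.08932704 0.0694435 ] [-1.29923893  0.43976297  3.57106694] [-0.02645365  0.32902959  0.04829297]
```

View pics/w9.png

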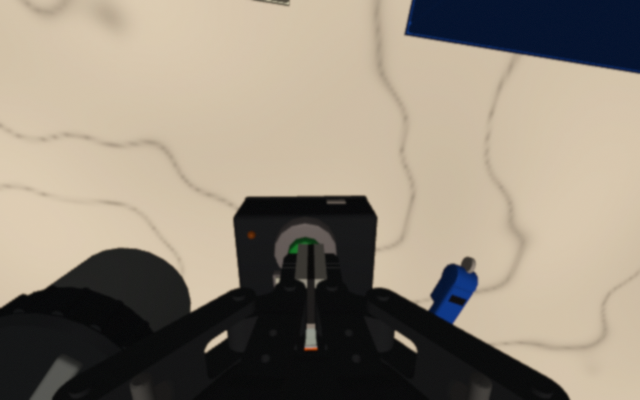

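View pics/s9.png

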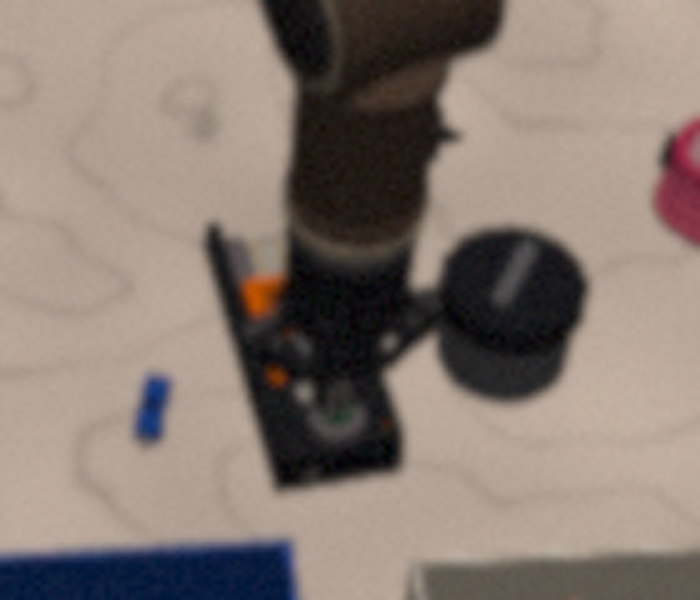

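Emit:
servo_tool(commands=[[[0, 0, 0, 0, 0.2, 0, 255], [0, 0, 0, 0, 0.4, 0, 255], [0, 0, 0, 0, 0.6, 0, 255], [0, 0, 0, 0, 0.7, 0, 255], [0, 0, 0, 0, 0.7, 0, 255], [0, 0, 0, 0, 0.7, 0, 255]]])

```text
time_s: 10.82
tool_pos: [0.6608, 0.0895, 0.0667]
tcp_rot: [0.056, -0.702, 0.709, -0.043]
force: [-10.1, -1.3, 27.3]
width: 0.002
```

```bash
python3 v.py w10; python3 - <<'E'
import cv2
a=cv2.imread("pics/w9.png")[180:300,220:400];b=cv2.imread("pics/w10.png")[180:300,220:400]
cv2.imwrite("pics/c10.png",cv2.resize(cv2.hconcat([a,b]),None,fx=2.2,fy=2.2,interpolation=cv2.INTER_CUBIC))
E
```

```text
10.825 [0.6607698  0.08947315 0.0667391 ] [-10.09490234  -1.31240487  27.2648274 ] [-0.53391722  2.42152784 -0.03126516]
```

View pics/c10.png

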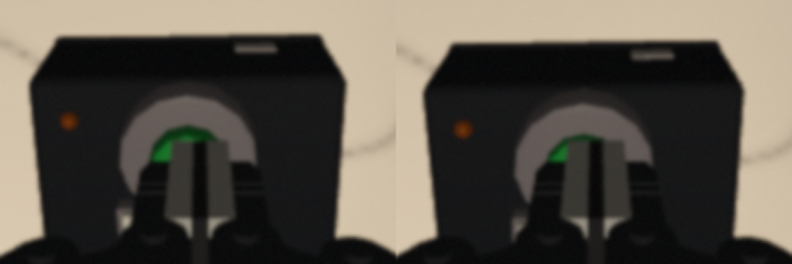

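I check the press depth by releasing slowly and reading the force against height.

Emit:
servo_tool(commands=[[[0, 0, 0, 0, 0, 0, 255], [0, 0, 0, 0, 0, 0, 255]]])

```text
time_s: 11.12
tool_pos: [0.6612, 0.0896, 0.0676]
tcp_rot: [0.055, -0.702, 0.708, -0.044]
force: [-0.8, 0.6, 4.5]
width: 0.003
```

Emit:
servo_tool(commands=[[[0, 0, 0, 0, -0.1, 0, 255], [0, 0, 0, 0, -0.1, 0, 255]]])

```text
time_s: 11.38
tool_pos: [0.6612, 0.0896, 0.0685]
tcp_rot: [0.055, -0.702, 0.709, -0.044]
force: [-0.4, -0.4, 3.9]
width: 0.006
```

Emit:
servo_tool(commands=[[[0, 0, 0, 0, -0.15, 0, 255], [0, 0, 0, 0, -0.15, 0, 255]]])

```text
time_s: 11.62
tool_pos: [0.6613, 0.0896, 0.07]
tcp_rot: [0.055, -0.702, 0.708, -0.044]
force: [-0.4, -0.2, 3.6]
width: 0.004
```

Emit:
servo_tool(commands=[[[0, 0, 0, 0, -0.15, 0, 255], [0, 0, 0, 0, -0.15, 0, 255]]])

```text
time_s: 11.88
tool_pos: [0.6612, 0.0895, 0.0714]
tcp_rot: [0.055, -0.702, 0.708, -0.044]
force: [0.5, 0.4, 2.1]
width: 0.001
```

Emit:
servo_tool(commands=[[[0, 0, 0, 0, -0.15, 0, 255], [0, 0, 0, 0, -0.15, 0, 255]]])

```text
time_s: 12.12
tool_pos: [0.6612, 0.0896, 0.0727]
tcp_rot: [0.055, -0.702, 0.708, -0.044]
force: [-1.3, 0.3, 0.3]
width: 0.002
```

Emit:
servo_tool(commands=[[[0, 0, 0, 0, -0.15, 0, 255], [0, 0, 0, 0, -0.15, 0, 255]]])

```text
time_s: 12.38
tool_pos: [0.6612, 0.0895, 0.0742]
tcp_rot: [0.055, -0.702, 0.709, -0.044]
force: [0.3, -0.7, -0.2]
width: 0.006
```

Spring contact ran from TCP z = 0.0667 (hard stop) to about 0.072, so the button went in the full 5 mm or so. Retreating.

Emit:
servo_tool(commands=[[[0, 0, 0, 0, -3, 0, 255], [0, 0, 0, 0, -6, 0, 255], [0, 0, 0, 4, -9, 0, 255], [0, 0, 0, 8, -10, 0, 255], [0, 0, 0, 12, -10, 0, 255], [0, 0, 0, 12, -10, 0, 255], [0, 0, 0, 12, -10, 0, 255]]])

```text
time_s: 13.25
tool_pos: [0.5449, 0.0738, 0.1767]
tcp_rot: [0.055, -0.702, 0.709, -0.044]
force: [-0.1, 0.3, -0.2]
width: -0.001
```

```bash
python3 v.py w11; python3 m.py w11
```

```text
13.25 [0.54486246 0.07376761 0.17667809] [-0.05149849  0.26671214 -0.1872464 ] [-0.04700351 -0.04935493  0.04006034]
-0.008 [[284.5, 175.1], [284.3, 168.8]]
-0.005 [[284.4, 172.0], [284.2, 165.6]]
-0.003 [[284.3, 169.8], [284.1, 163.4]]
-0.001 [[284.2, 167.7], [284.0, 161.3]]
0 [[284.2, 166.6], [284.0, 160.2]]
block edge, nose [[258.1, 112.3], [289.3, 151.3], [272.7, 112.0]]
```

```bash
python3 - <<'E'
import cv2
a=cv2.imread("pics/w11.png");cv2.imwrite("pics/w11d.png",cv2.resize(a[0:230,200:420],None,fx=2.6,fy=2.6,interpolation=cv2.INTER_CUBIC))
E
```

```text
(no output)
```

View pics/w11d.png

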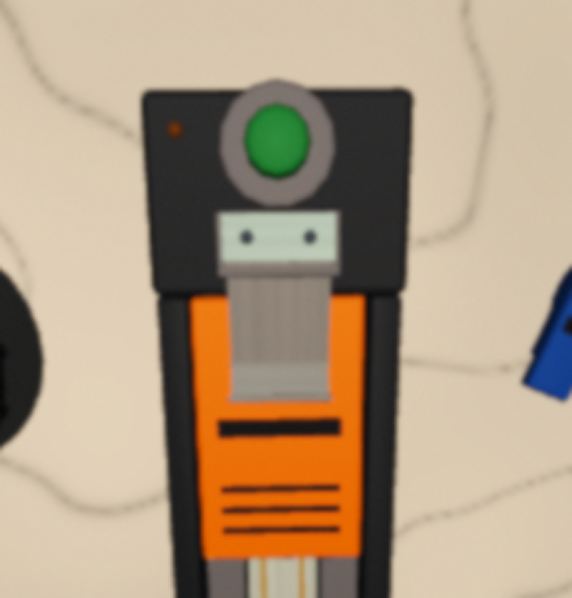

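The rib's edges are at rows 160.8 and 167.7, which puts the battery at x ≈ -0.5 to -1 mm. It is home, and the button is out.

```bash
python3 -c "
from plant import manip
print(manip.hand_in()); print(manip.read_state()['time_s'])"
```

```text
the job is handed in; nothing more can be done
None
the job is handed in; nothing more can be done
```

The battery is home under the spring and the start button has been pressed and let go. I handed the job in at about 13.3 s; it gave no verdict.

- **Battery:** I pressed it down with the closed fingertips at about 30 N until it hit the runners, then slid it in until it stopped. After I lifted off, the wrist picture put it at charger x of about -0.5 to -1 mm, inside the 3 mm limit. Its height was not measured after release, but the rib's image position fitted the pressed-down height.
- **Button:** My first approach touched the button about 2 mm early, because it sits higher than the picture suggested. I then pressed it to a hard stop at 27 N. On slow release the contact lasted about 5 mm, which matches full travel, and the last picture shows it out.
- **Bystanders:** I never went near enough to touch one on purpose, and the force readings showed no unexplained contact. I did not measure their positions again at the end.
- **Robot:** The arm finished about 10 cm above the charger with forces near zero.

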